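# Shut and lock the filter panel of the bench dust extractor

## Task

The filter of the dust extractor has been changed and its top panel was left ajar. Push the panel fully down onto its rim, then set your fingertips in the slot of its fastener and turn it clockwise a quarter turn to its stop, so that the panel is locked. Do not lift the panel any further open, and leave the pots and the brush where they are; finish with the hand clear.

Things in the scene. Friction and masses are not known exactly. Their poses are not given: they have to be found in the camera images.
- extractor: The dust extractor: a fixed grey sheet-metal box, 280 mm front to rear, 300 mm wide, 175 mm high to its open rim, pleated filter inside, a round 84 mm duct stub on its rear, louvres and a switch on its front (the robot's side). Origin: centre of its underside, on the table. Axes: x front to rear, y to its left, z up. Over the rear 40 mm is a fixed strip as high as the shut panel.
- panel_hinge (a point): Middle of the hinge line of the extractor's top panel, level with the rim: 175 mm above the table, 240 mm behind the outside of the front wall. The hinge line runs along y. Its axes are those of the extractor and do not turn with the panel.
- panel (a joint): Angle of the top panel about the hinge line: 0 = flat on the rim; grows as its free edge on the robot's side rises. Starts ajar at 0.25 to 0.6. The stiff hinge holds it at any angle; pushing it down near the free edge takes about 3 to 6 N. Once shut it stays down by itself, but only the turned fastener locks it.
- panel_edge (a point): Middle of the panel's free edge (robot's side), on its upper face. The panel is a flat grey plate, 242 mm from hinge to edge, 296 mm wide, 10 mm thick (underside on the hinge point's level when shut). Axes: x along the panel to the hinge, y along the edge to the left, z out of the upper face. That face is clear to the left and right of the fastener; nearer the hinge are three ribs 3 mm high.
- knob_top (a point): Centre of the top face of the fastener's black knob: 80 mm across, 22 mm proud of the panel, axis 65 mm from the panel's free edge, midway between its sides. A slot for a gloved finger, 28 mm wide and 15 mm deep, runs right across through the centre, open at both ends, with a bare steel floor. Axes: y along the slot, z out of the panel. It turns with about 0.15 N m.
- fastener (a joint): Turn of the knob: 0 = unlocked, slot parallel to the hinge line; grows clockwise seen from above to a stop at 1.571 = locked, slot running front to rear. Starts at 0 to 0.3, stays where it is left. A tongue on its spindle swings in under the front rim flange when the panel is fully down; if turned with the panel up, the tongue lands on the rim and the panel cannot shut.
- planter: Bystander: loose tan pot, 110 mm across, 100 mm high, standing beside the extractor. Origin: centre of its underside.
- cup: Bystander: loose white cup, 72 mm across, 85 mm high, standing beside the extractor. Origin: centre of its underside.
- tumbler: Bystander: loose blue tumbler, 68 mm across, 110 mm high, standing at the left of the extractor towards its rear. Origin: centre of its underside.
- brush: Bystander: loose brush with a wooden handle, 200 mm long, lying on the table at the right of the extractor towards its rear. Origin: middle of its length, on the table.

How it is judged:
By the outcome, as a careful person would: the job done as asked, in the order asked, and still so for the second after the job is handed in, with the robot touching nothing.
It also fails if it takes over 53 s, if anything falls off the work surface, if the arm or the gripper's body presses on something with over 40 N, if the wrist force passes 120 N, or if a joint passes its speed limit or range.

## Robot

A 6-joint arm with a two-finger parallel gripper is mounted at the origin on the work surface. World frame = base frame: x ahead of the robot, y to its left, z up, the work surface at z = 0. Lengths are in m, angles in degrees, forces in N, time in s.
With the tool pointing down it reaches from about 0.3 to 0.75 m from the base axis. Payload 8.5 kg.
Tool frame: the origin (TCP) lies midway between the tips of the shut fingers; the grasp point (between the pads) lies 19 mm behind it (env.tcp_to_grasp is the z of the grasp point in the tool frame, in m); z points along the fingers, y is the line along which they close (so a half turn about z gives the same grasp; the last joint's range is limited). The gripper opens to 85 mm and grips with 20 to 120 N. Pads are 22 mm wide; open, the fingers measure 114 mm over their backs; the gripper's body (76 mm by 85 mm) begins 54 mm behind the grasp point. The pads swing forward as they close: fully open they stand 13 mm farther back than shut.
Start: joints at [64.211, 21.807, 74.336, -0, 83.858, -12.336], TCP at [0.128, 0.535, 0.231] pointing down, gripper open.
Joint ranges: [-178.18, 178.18], [-50.72, 133.34], [12.68, 142.11], [-81.47, 261.47], [9.98, 163.14], [-165.26, 165.26]. Speed limits (degrees/s): [136.94, 136.94, 180, 180, 180, 180].

## Interface

Orientations are given as a 3x3 rotation matrix whose columns are the frame's x, y, z axes.
In Python, from rig import env, imaging, job, models gives the robot as it stands. The module is installed in compiled form; this text tells all that it offers.
- The arm moves only by the tool jog_arm, never from a script. Its argument "plan" is text: rows parted by semicolons, each of 7 numbers parted by spaces: the turn, a rotation vector about the tool's x, y, z in degrees, then the shift along the tool's x, y, z in cm, then the closure in counts, from 0 (fully open) to 255 (shut). In form: rx ry rz x y z claw; .... A call has 1 to 10 rows; each row shifts and turns the commanded pose from where the row before left it, along the tool's axes as they then stand; what a row does not reach is not made up. A row lasts 1/12 s, in which the tool goes at most 41.7 mm and 7.16 degrees, less where a joint would pass 70% of its speed; a pose out of reach is approached as far as the arm can. A call with a gripper value outside its range is refused whole. The fingers move at their own pace and stop on an object; "grip_force" is the grip in N (left out, the last holds). Time passes only in rows, so rows that do not move let the fingers close. It gives the time, the measured TCP pose, the force, the opening and the grip force at its end, in the units of the state.
- env.observe(): the state, without advancing time (a new reading comes with each control period).
- imaging.get_image(name): name is "scene" or "top" or "wrist"; returns a dict with "pixels" (480x640x3 uint8, red, green, blue), "depth" (480x640 float32, m along the optical axis (not along the pixel's ray), 0 where there is no reading), "fov_y" (degrees; the focal length in pixels is half the picture's height over the tangent of half this angle, whatever the lens; pixels are square), "cx", "cy" (the principal point, pixels), "distortion" ([k1, k2, p1, p2, k3] as OpenCV has them; the pictures are not rectified), "world_from_camera" (4x4, takes a point from camera to world coordinates). Camera axes: x right, y down, z forward; pixel columns grow to the right and rows downward; lengths in m; the calibration is good to about 2 mm. A picture is of the moment at which its call begins.
- job.close_job(): hands the job in; it is judged then, once.
Trained networks look in the newest picture that a camera, given by its name, has taken for a name from the list of things; names that differ only in an ending like _2 or _b are one class to them, and where a whole thing is asked for, a point or a joint stands for the part that bears it (a point fixed in the world has none). Each returns a list of dicts, best first, with "confidence" (0 to 1); they miss things now and then, are a little off and sometimes report something else, mostly with a low value. They report only what shows in the picture. A call takes as long as a camera call.
- models.outline_of(camera, query): "region" (480x640 bool, what is visible of it) and "bbox" ([centre column, centre row, width, height] in pixels, round what is visible of it).
- models.tip_of(camera, query): "at" ([column, row] in pixels: a listed point, or the origin of a listed thing).
The state is a dict: "time_s": time; "q": joint angles; "qvel": joint speeds; "joint_efforts": joint torques, N m; "position": TCP position; "tool_rot": TCP orientation; "ft_force": force on the tool from outside, world axes, zero at the start; "wrist_torque": the same for the moment, N m; "grip_width": finger opening in m; "gripper_force": force on a finger pad.
Only numpy, scipy, OpenCV 4.12 (cv2) and the standard library are available. Lean on these libraries where they do the work, as an engineer would, in place of code of your own. Each camera call takes 0.05 s, during which the arm holds its last target. There are 200 camera calls.

## Working session

There is one attempt and no reset: what is moved stays moved. The work goes in short steps, Python scripts to look and compute and a tool call to move; the robot and the scene stay as the last step left them, time stands still between calls to the robot, and variables do not carry over. Pictures are saved under pics/ and viewed, at most 10 in all, crops included, and the job is handed in when it is done.

Besides the shell and the picture viewer there is one more tool, called after ">>>" as name(argument=value, ...) on one line, values as JSON. jog_arm: Moves the arm, as the interface text tells. Its arguments: {"type":"object","properties":{"plan":{"type":"string"},"grip_force":{"type":"number"}},"required":["plan"]}

```bash
mkdir -p pics; cat > h.py <<'E'
import numpy as np, cv2
from rig import env, imaging, job, models
def K(im):
    f=240/np.tan(np.radians(im["fov_y"]/2)); return np.array([[f,0,im["cx"]],[0,f,im["cy"]],[0,0,1]])
def cloud(im):
    v,u=np.mgrid[0:480,0:640]; p=np.stack([u,v],-1).reshape(-1,1,2).astype(float)
    n=cv2.undistortPoints(p,K(im),np.array(im["distortion"])).reshape(480,640,2)
    d=im["depth"]; c=np.dstack([n*d[...,None],d]); T=im["world_from_camera"]
    w=c@T[:3,:3].T+T[:3,3]; w[d==0]=np.nan; return w
def save(im,name): cv2.imwrite("pics/"+name,im["pixels"][...,::-1])
E
cat > a.py <<'E'
from h import *
np.set_printoptions(precision=4,suppress=True)
ims={}
for c in ["scene","top"]:
    im=imaging.get_image(c); ims[c]=im; W=cloud(im)
    for q in ["panel_hinge","panel_edge","knob_top"]:
        for r in models.tip_of(c,q)[:1]:
            u,v=np.round(r["at"]).astype(int); print(c,q,r["at"],round(r["confidence"],2),W[min(v,479),min(u,639)])
    for q in ["extractor","panel","knob_top","planter","cup","tumbler","brush"]:
        for r in models.outline_of(c,q)[:1]:
            P=W[r["region"]]; print(c,q,round(r["confidence"],2),np.nanpercentile(P,[2,50,98],axis=0).tolist() and np.nanpercentile(P,[2,50,98],axis=0).round(3).tolist())
            np.save(f"{c}_{q}.npy",P)
cv2.imwrite("pics/a.png",cv2.resize(np.hstack([ims[c]["pixels"][...,::-1] for c in ims]),(800,300)))
s=env.observe();print(s["time_s"],s["position"],s["tool_rot"],s["ft_force"])
E
python3 a.py
```

```text
scene panel_edge [341.2, 158.5] 0.98 [ 0.1831 -0.1988  0.0023]
scene knob_top [312.2, 176.4] 0.75 [ 0.5422 -0.0235  0.2721]
scene extractor 0.68 [[0.474, -0.168, 0.028], [0.628, 0.029, 0.191], [0.769, 0.151, 0.297]]
scene panel 0.74 [[0.474, -0.16, 0.186], [0.588, -0.0, 0.242], [0.701, 0.132, 0.299]]
scene knob_top 0.69 [[0.518, -0.046, 0.257], [0.544, -0.004, 0.278], [0.581, 0.03, 0.305]]
scene planter 0.82 [[0.518, 0.208, 0.004], [0.552, 0.254, 0.061], [0.62, 0.306, 0.102]]
scene tumbler 0.75 [[0.698, 0.158, 0.004], [0.734, 0.19, 0.075], [0.761, 0.22, 0.112]]
scene brush 0.91 [[0.631, -0.307, 0.002], [0.683, -0.277, 0.017], [0.726, -0.255, 0.024]]
top panel_hinge [384.2, 195.1] 0.67 [ 0.6817 -0.036   0.1921]
top panel_edge [346.9, 295.7] 0.8 [0.4781 0.0046 0.296 ]
top knob_top [362.3, 257.1] 0.89 [ 0.5472 -0.0104  0.2748]
top extractor 0.79 [[0.438, -0.166, 0.107], [0.565, -0.02, 0.225], [0.751, 0.133, 0.3]]
top panel 0.65 [[0.468, -0.161, 0.187], [0.571, -0.018, 0.253], [0.699, 0.127, 0.301]]
top knob_top 0.6 [[0.509, -0.046, 0.267], [0.544, -0.01, 0.279], [0.58, 0.025, 0.306]]
top planter 0.83 [[0.519, 0.205, 0.003], [0.577, 0.267, 0.038], [0.617, 0.305, 0.103]]
top cup 0.89 [[0.425, -0.273, 0.002], [0.458, -0.251, 0.036], [0.487, -0.208, 0.088]]
top tumbler 0.84 [[0.697, 0.155, 0.002], [0.741, 0.189, 0.068], [0.759, 0.216, 0.113]]
top brush 0.9 [[0.535, -0.304, 0.009], [0.647, -0.272, 0.019], [0.722, -0.249, 0.025]]
1.1 [0.128  0.5349 0.2313] [[-0.9726  0.2326 -0.    ]
 [ 0.2326  0.9726  0.    ]
 [ 0.      0.     -1.    ]] [-0.0845 -0.3004 -0.9138]
```

View pics/a.png

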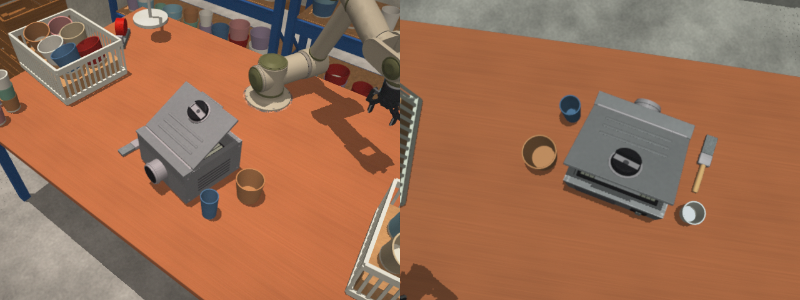

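The scene picture shows the panel ajar with the black knob at about (312,176). In the top view the knob is at (362,257), the tumbler and planter are on the left, and the brush and cup are on the right. Next I'll fit the panel plane and the slot.

```bash
cat > b.py <<'E'
from h import *
np.set_printoptions(precision=4,suppress=True)
for c in ["top","scene"]:
    P=np.load(f"{c}_panel.npy");P=P[~np.isnan(P).any(1)]
    m=np.ones(len(P),bool)
    for i in range(12):
        o=P[m].mean(0); n=np.linalg.svd(P[m][::5]-o,full_matrices=False)[2][2]; n*=np.sign(n[2]); r=(P-o)@n
        m=abs(r)<max(.003,.02*.7**i)
    h=np.cross(n,[0,0,1]);h/=np.linalg.norm(h); h*=np.sign(h[1]); x=np.cross(h,n)
    Q=P[m]-o; rect=cv2.minAreaRect(np.c_[Q@x,Q@h].astype(np.float32)); 
    ctr=o+rect[0][0]*x+rect[0][1]*h
    ex=np.percentile(Q@x,[.3,99.7]); ey=np.percentile(Q@h,[.3,99.7])
    print(c,m.mean(),"n",n,"h",h,"tilt",np.arccos(n[2]),"yaw",np.degrees(np.arctan2(-h[0],h[1])),rect,"edge mid",o+ex[0]*x+ey.mean()*h,"far",o+ex[1]*x+ey.mean()*h,ex,ey)
    Kp=np.load(f"{c}_knob_top.npy");Kp=Kp[~np.isnan(Kp).any(1)]; r=(Kp-o)@n
    top=Kp[r>.016]; sl=Kp[(r>.002)&(r<.012)]
    print("knob",np.percentile(r,[2,10,50,90,98]),len(top),len(sl))
    if len(top)>10:
        q=np.c_[(top-o)@x,(top-o)@h].astype(np.float32);cc,rad=cv2.minEnclosingCircle(q);print("knob ctr",o+cc[0]*x+cc[1]*h+.022*n,rad)
    if len(sl)>10:
        q=np.c_[(sl-o)@x,(sl-o)@h].astype(np.float32);w=np.linalg.eigh(np.cov(q.T));print("slot ang from hinge axis (in x,h)",w)
im=imaging.get_image("top")
cv2.imwrite("pics/b.png",cv2.resize(im["pixels"][200:330,250:450,::-1],(800,520),interpolation=cv2.INTER_CUBIC))
E
python3 b.py
```

```text
top 0.8234912070343725 n [ 0.4632 -0.0997  0.8806] h [ 0.2104  0.9776 -0.    ] tilt 0.49361129448580315 yaw -12.143729366109028 ((0.004887208342552185, 0.0013409852981567383), (0.29473626613616943, 0.25499293208122253), 89.97210693359375) edge mid [0.4831 0.0035 0.3006] far [ 0.6938 -0.0419  0.1846] [-0.1155  0.1293] [-0.1449  0.1474]
knob [0.0032 0.0061 0.0177 0.0227 0.024 ] 962 659
knob ctr [ 0.5493 -0.011   0.2891] 0.04157893359661102
slot ang from hinge axis (in x,h) EighResult(eigenvalues=array([0.0004, 0.0005]), eigenvectors=array([[-0.9913,  0.1316],
       [ 0.1316,  0.9913]]))
scene 0.6742040520984081 n [ 0.4627 -0.0995  0.8809] h [ 0.2102  0.9777 -0.    ] tilt 0.49296530754466517 yaw -12.1335854818367 ((-0.005718261003494263, -0.010790079832077026), (0.24861684441566467, 0.29996857047080994), 0.0026004749815911055) edge mid [0.4835 0.0062 0.2992] far [ 0.6916 -0.0386  0.1848] [-0.1245  0.1172] [-0.1575  0.1374]
knob [0.0013 0.0046 0.015  0.0238 0.0263] 426 377
knob ctr [ 0.5502 -0.0076  0.2876] 0.04036572203040123
slot ang from hinge axis (in x,h) EighResult(eigenvalues=array([0.0002, 0.0005]), eigenvectors=array([[-0.9885,  0.1515],
       [ 0.1515,  0.9885]]))
```

View pics/b.png

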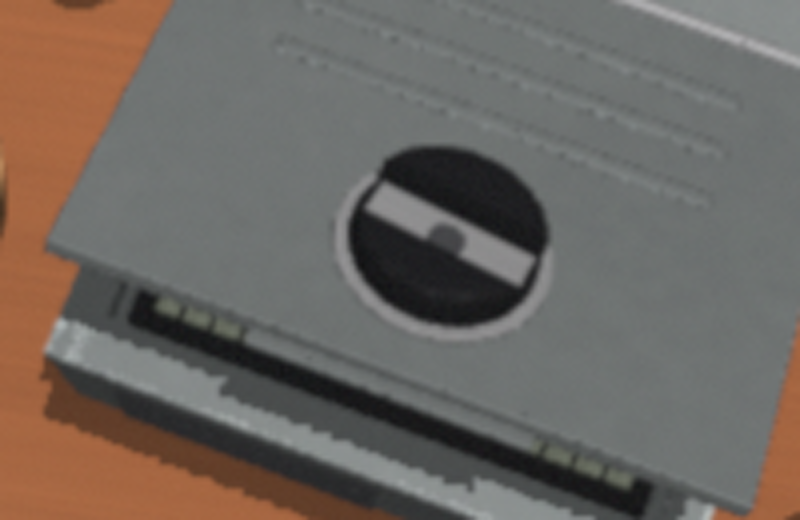

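The crop shows the knob unlocked, with the slot running from (380,195) to (525,270), about 8° clockwise of the hinge line. The panel is at 0.493 rad and the extractor yaw is −12.1°. I'm moving to above the left part of the free edge with the fingers shut.

>>> jog_arm(plan="0 0 0 0 0 -3.4 255;0 0 0 0 0 -3.4 255;0 0 0 0 0 -3.4 255;0 0 0 -3.2 -2.3 0 255;0 0 0 -3.2 -2.3 0 255;0 0 0 -3.2 -2.3 0 255;0 0 0 -3.2 -2.3 0 255;0 0 0 -3.2 -2.3 0 255;0 0 0 -3.2 -2.3 0 255;0 0 0 -3.2 -2.3 0 255", grip_force=40)

```text
time_s: 1.98
position: [0.3091, 0.3246, 0.3335]
tool_rot: [[-0.973, 0.232, 0.0], [0.232, 0.973, 0.0], [-0.0, 0.0, -1.0]]
ft_force: [0.8, 1.0, -0.2]
grip_width: 0.0
gripper_force: 0.0
```

>>> jog_arm(plan="0 0 0 -3.2 -2.3 0 255;0 0 0 -3.2 -2.3 0 255;0 0 0 -3.2 -2.3 0 255;0 0 0 -3.2 -2.3 0 255;0 0 0 -3.2 -2.3 0 255;0 0 0 -3.2 -2.3 0 255;0 0 0 -3.2 -2.3 0 255;0 0 0 -3.2 -2.3 0 255;0 0 0 0 0 0 255")

```text
time_s: 2.73
position: [0.5178, 0.0829, 0.3319]
tool_rot: [[-0.971, 0.238, -0.001], [0.238, 0.971, -0.001], [0.001, -0.002, -1.0]]
ft_force: [0.1, 0.2, -0.7]
grip_width: 0.0002
gripper_force: 0.0
```

>>> jog_arm(plan="0 0 0 0 0 2 255;0 0 0 0 0 1.4 255;0 0 0 0 0 1 255;0 0 0 0 0 1 255;0 0 0 0 0 1 255;0 0 0 0 0 1 255;0 0 0 0 0 1 255;0 0 0 0 0 1 255;0 0 0 0 0 1 255;0 0 0 0 0 1 255")

```text
time_s: 3.57
position: [0.5142, 0.088, 0.2196]
tool_rot: [[-0.973, 0.232, 0.0], [0.232, 0.973, 0.0], [-0.0, 0.0, -1.0]]
ft_force: [-2.0, 0.7, 4.7]
grip_width: 0.0003
gripper_force: 2.2
```

>>> jog_arm(plan="0 0 0 0 0 0.8 255;0 0 0 0 0 0.8 255;0 0 0 0 0 0.6 255;0 0 0 0 0 0.4 255;0 0 0 0 0 0.3 255;0 0 0 0 0 0.2 255;0 0 0 0 0 0 255")

```text
time_s: 4.15
position: [0.5146, 0.0876, 0.188]
tool_rot: [[-0.973, 0.233, 0.0], [0.233, 0.973, -0.0], [-0.0, -0.0, -1.0]]
ft_force: [-0.6, 0.3, 0.5]
grip_width: -0.0004
gripper_force: 0.0
```

>>> jog_arm(plan="0 0 0 0 0 0.15 255;0 0 0 0 0 0.15 255;0 0 0 0 0 0.1 255;0 0 0 0 0 0 255")

```text
time_s: 4.48
position: [0.5148, 0.0876, 0.1855]
tool_rot: [[-0.973, 0.233, 0.002], [0.233, 0.973, -0.0], [-0.002, 0.0, -1.0]]
ft_force: [-5.3, 0.4, 11.5]
grip_width: -0.0001
gripper_force: 5.8
```

>>> jog_arm(plan="0 0 0 0 0 0.1 255;0 0 0 0 0 0 255;0 0 0 0 0 0 255")

```text
time_s: 4.73
position: [0.5148, 0.0876, 0.1854]
tool_rot: [[-0.973, 0.233, 0.003], [0.233, 0.973, -0.0], [-0.003, 0.0, -1.0]]
ft_force: [-7.4, 0.7, 19.0]
grip_width: -0.0002
gripper_force: 9.3
```

>>> jog_arm(plan="0 0 0 0 0 -0.5 255;0 0 0 0 0 -2 255;0 0 0 0 0 -4 255;0 0 0 0 0 -4 255;0 0 0 0 3 -1 255;0 0 0 0 4 0 255;0 0 0 0 3 0 255;0 0 0 0 0 0 255")

```text
time_s: 5.4
position: [0.5384, 0.189, 0.2977]
tool_rot: [[-0.973, 0.229, 0.001], [0.229, 0.973, 0.001], [-0.0, 0.001, -1.0]]
ft_force: [0.1, -0.1, -0.3]
grip_width: 0.0001
gripper_force: 0.0
```

```bash
sed -i 's/"pics\/b.png"/"pics\/c.png"/' b.py; sed -i 's#pics/a.png#pics/a2.png#' a.py; python3 a.py | grep -E "panel|knob|^[0-9]"; python3 b.py
```

```text
scene panel_hinge [268.0, 235.6] 0.66 [ 0.6908 -0.0371  0.1838]
scene panel_edge [344.4, 187.8] 0.88 [0.4525 0.0057 0.186 ]
scene knob_top [322.9, 192.4] 0.58 [ 0.5053 -0.0196  0.1967]
scene panel 0.8 [[0.444, -0.157, 0.18], [0.579, 0.004, 0.186], [0.701, 0.137, 0.207]]
scene knob_top 0.85 [[0.482, -0.035, 0.188], [0.514, 0.003, 0.201], [0.553, 0.037, 0.211]]
top panel_hinge [385.0, 194.2] 0.57 [ 0.6861 -0.038   0.1849]
top panel_edge [339.8, 317.1] 0.6 [0.4531 0.0097 0.1896]
top knob_top [355.6, 283.9] 0.57 [ 0.5132 -0.0092  0.1965]
top panel 0.91 [[0.441, -0.159, 0.182], [0.565, -0.016, 0.187], [0.696, 0.13, 0.208]]
top knob_top 0.83 [[0.476, -0.04, 0.189], [0.515, -0.004, 0.205], [0.551, 0.031, 0.211]]
6.5 [0.5378 0.185  0.2983] [[-0.9726  0.2326  0.    ]
top 0.7811906968533474 n [-0.0002  0.0006  1.    ] h [ 0.938   0.3466 -0.    ] tilt 0.0006862861905955671 yaw -69.7196265459494 ((-0.00203511118888855, -0.0010023415088653564), (0.25364798307418823, 0.2947484850883484), 57.64133071899414) edge mid [0.5069 0.1489 0.1864] far [ 0.6281 -0.1792  0.1866] [-0.1772  0.1725] [-0.1703  0.
[... 155 characters left out ...]
(eigenvalues=array([0.0001, 0.0005]), eigenvectors=array([[-0.7112, -0.703 ],
       [-0.703 ,  0.7112]]))
scene 0.7132759001546278 n [-0.0018  0.001   1.    ] h [ 0.4893  0.8721 -0.    ] tilt 0.0020384679344611673 yaw -29.29253452116267 ((-0.007396996021270752, -0.013936251401901245), (0.2504313290119171, 0.2987975776195526), 17.292034149169922) edge mid [0.4405 0.0613 0.1855] far [ 0.7003 -0.0844  0.1861] [-0.1567  0.1411] [-0.1786  0.1531]
knob [0.0026 0.0049 0.0156 0.0231 0.025 ] 343 286
knob ctr [0.5156 0.002  0.2077] 0.042642831802368164
slot ang from hinge axis (in x,h) EighResult(eigenvalues=array([0.0002, 0.0006]), eigenvectors=array([[-0.9996,  0.028 ],
       [ 0.028 ,  0.9996]]))
```

View pics/c.png

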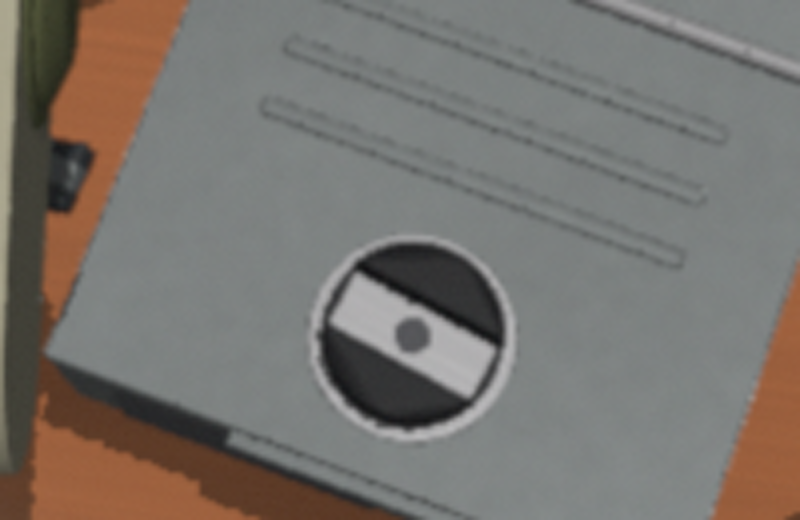

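The panel is flat (tilt about 0.001 rad). The knob is at crop (411,335) and the slot runs (345,295)–(485,372), about 8.3° past the hinge line. I'm going above the knob with the fingers part open along the slot.

>>> jog_arm(plan="0 0 2 -0.4 -3 0 135;0 0 1 -0.4 -3 0 135;0 0 0 -0.4 -3.3 0 135;0 0 0 -0.4 -3.3 0 135;0 0 0 -0.4 -3.2 0 135;0 0 2 -0.2 -3 0 135;0 0 2 0 0 1 135;0 0 0 0 0 0 135;0 0 0 0 0 0 135")

```text
time_s: 7.3
position: [0.5076, -0.0018, 0.2882]
tool_rot: [[-0.937, 0.349, -0.001], [0.349, 0.937, 0.0], [0.001, 0.0, -1.0]]
ft_force: [0.3, -1.1, 0.5]
grip_width: 0.0401
gripper_force: 0.0
```

```bash
cat > c.py <<'E'
from h import *
np.set_printoptions(precision=4,suppress=True)
s=env.observe(); R=np.array(s["tool_rot"]);print(s["position"],s["q"],s["grip_width"],"tool y cw",np.degrees(np.arctan2(R[0,1],R[1,1])))
for c in ["wrist","top"]:
    im=imaging.get_image(c); W=cloud(im); save(im,f"d_{c}.png")
    for r in models.tip_of(c,"knob_top")[:1]:print(c,r)
    for r in models.outline_of(c,"knob_top")[:1]:
        m=r["region"]; P=W[m]; g=im["pixels"][m].astype(float).mean(1)
        print(c,r["confidence"],r["bbox"],len(P))
        ok=(g>110)&(abs(P[:,2]-.193)<.008); S=P[ok][:,:2]
        if len(S)>20: print("floor rect",len(S),cv2.minAreaRect(S.astype(np.float32)),np.median(P[ok][:,2]))
        ok=(P[:,2]>.2)&(P[:,2]<.214)
        if ok.sum()>20: print("top circ",cv2.minEnclosingCircle(P[ok][:,:2].astype(np.float32)))
E
python3 c.py
```

```text
[ 0.5076 -0.0018  0.2882] [-13.5907  15.4355  74.4143   0.0126  90.1944 -83.1761] 0.04014858716998724 tool y cw 20.41457394942582
wrist {'at': [307.1, 141.7], 'confidence': 0.65}
top {'at': [354.9, 282.6], 'confidence': 0.85}
top 0.85 [352.0, 292.2, 36.6, 26.0] 537
top circ ((0.5002151727676392, -0.0001995433121919632), 0.03545859083533287)
```

View pics/d_wrist.png

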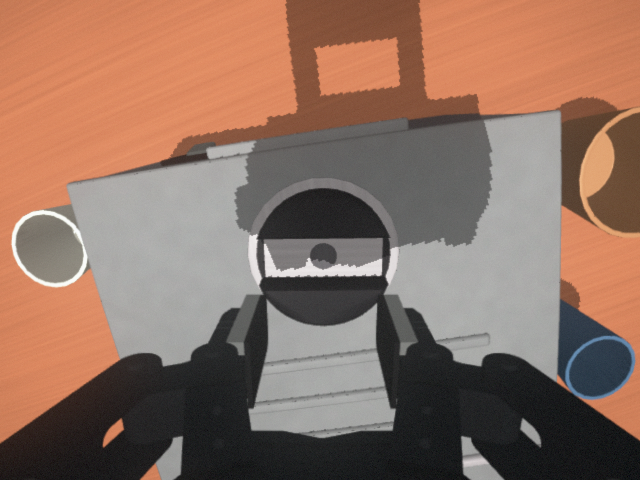

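The wrist picture shows the slot parallel to the finger line (upper edge at row 238 and level), with the spindle dot at (323,256). I'll turn the dot and slot into positions.

```bash
cat > d.py <<'E'
from h import *
import sys
np.set_printoptions(precision=4,suppress=True)
im=imaging.get_image("wrist"); T=im["world_from_camera"]; W=cloud(im); s=env.observe(); R=np.array(s["tool_rot"]);p=np.array(s["position"])
def ray(u,v,z):
    n=cv2.undistortPoints(np.array([[[u,v]]],float),K(im),np.array(im["distortion"]))[0,0]
    d=T[:3,:3]@[n[0],n[1],1]; return T[:3,3]+d*(z-T[2,3])/d[2]
for name,u,v,z in [("dot",323,256,.192),("ring",323,252,.185),("slotL",260,238,.207),("slotR",386,238,.207),("slotlowL",260,290,.207),("slotlowR",386,290,.207)]:
    w=ray(u,v,z); print(name,w,"tool cm",R.T@(w-p)*100, "depth pt",W[v,u])
g=im["pixels"].mean(2); print(g[225:300:3,300].round())
print(W[225:300:5,300,2])
E
python3 d.py
```

```text
dot [ 0.5171 -0.0027  0.192 ] tool cm [-0.9122  0.2037  9.6517] depth pt [ 0.5167 -0.0025  0.1933]
ring [ 0.5169 -0.0025  0.185 ] tool cm [-0.8838  0.206  10.3517] depth pt [ 0.5141 -0.0015  0.1944]
slotL [ 0.4906 -0.03    0.207 ] tool cm [ 0.6237 -3.2876  8.151 ] depth pt [ 0.4909 -0.0304  0.2054]
slotR [0.5148 0.0353 0.207 ] tool cm [0.6254 3.6822 8.1514] depth pt [0.5194 0.036  0.1926]
slotlowL [ 0.5192 -0.042   0.207 ] tool cm [-2.4768 -3.4157  8.152 ] depth pt [ 0.5196 -0.0424  0.2057]
slotlowR [0.5444 0.0258 0.207 ] tool cm [-2.4756  3.8179  8.1524] depth pt [0.5542 0.026  0.1853]
[ 40.  39.  43.  39.  44. 125. 122. 123. 125. 126. 121. 121. 124. 125.
 214. 231. 226. 108.  39.  35.  38.  46.  62.  63.  61.]
[0.2064 0.2078 0.2085 0.1938 0.1929 0.1932 0.1914 0.1926 0.1929 0.1925
 0.1924 0.197  0.2051 0.2076 0.2072]
```

>>> jog_arm(plan="0 0 0 -0.8 0.2 0 135;0 0 0 0 0 3 135;0 0 0 0 0 3 135;0 0 0 0 0 1.3 135;0 0 0 0 0 0 135;0 0 0 0 0 0 135")

```text
time_s: 8.15
position: [0.5164, -0.0028, 0.2154]
tool_rot: [[-0.937, 0.349, -0.0], [0.349, 0.937, 0.0], [0.0, -0.0, -1.0]]
ft_force: [0.2, -0.8, 0.5]
grip_width: 0.04
gripper_force: 0.0
```

```bash
python3 -c "
from h import *
s=env.observe();print(s['position'],s['tool_rot'])
im=imaging.get_image('wrist');save(im,'e.png')"
```

```text
[ 0.51642709 -0.00280972  0.21544547] [[-9.37021132e-01  3.49272409e-01 -4.27841824e-04]
 [ 3.49272391e-01  9.37021229e-01  1.18428592e-04]
 [ 4.42260712e-04 -3.84632434e-05 -9.99999901e-01]]
```

View pics/e.png

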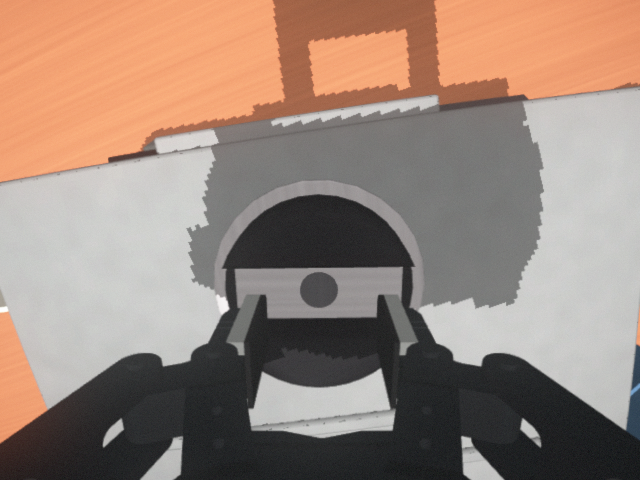

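The wrist picture shows the fingertips (front lower corners at row 295, columns 262 and 380) just above the slot, whose near edge is at row 267; the dot is at (319,289). I'll check the hand-to-camera offset from the fingertips themselves.

```bash
cat > e.py <<'E'
from h import *
np.set_printoptions(precision=4,suppress=True)
im=imaging.get_image("wrist"); T=im["world_from_camera"]; W=cloud(im); s=env.observe(); R=np.array(s["tool_rot"]);p=np.array(s["position"])
def proj(t):
    w=p+R@(np.array(t)/100); c=np.linalg.inv(T)@np.r_[w,1]; return cv2.projectPoints(c[:3].reshape(1,1,3),np.zeros(3),np.zeros(3),K(im),np.array(im["distortion"]))[0].ravel()
for t in [(1.1,-2,-.6),(1.1,2,-.6),(1.1,-2,-.3),(1.1,-2,-1.),(-1.1,-2,-.6)]: print(t,proj(t))
for u,v in [(256,297),(256,300),(389,300),(252,310),(245,335),(319,289),(319,272),(319,262),(319,322),(319,312)]: print(u,v,"tool cm",(R.T@(W[v,u]-p))*100)
def ray(u,v,z):
    n=cv2.undistortPoints(np.array([[[u,v]]],float),K(im),np.array(im["distortion"]))[0,0]
    d=T[:3,:3]@[n[0],n[1],1]; return R.T@(T[:3,3]+d*(z-T[2,3])/d[2]-p)*100
print("near edge",ray(319,267,.207),"far floor",ray(319,318,.192),"dot",ray(319,289,.192))
E
python3 e.py
```

```text
(1.1, -2, -0.6) [261.317  293.0215]
(1.1, 2, -0.6) [375.7202 293.0402]
(1.1, -2, -0.3) [262.4655 289.7069]
(1.1, -2, -1.0) [259.7156 297.6456]
(-1.1, -2, -0.6) [263.908  348.6497]
256 297 tool cm [ 1.0373 -2.1592 -0.8031]
256 300 tool cm [ 1.0252 -2.1262 -1.0288]
389 300 tool cm [ 1.0496  2.3942 -1.0837]
252 310 tool cm [ 0.9942 -2.1503 -1.752 ]
245 335 tool cm [ 1.0683 -2.063  -3.5502]
319 289 tool cm [ 0.045  -0.0019  2.315 ]
319 272 tool cm [ 0.8019 -0.0006  2.3351]
319 262 tool cm [1.7068 0.009  0.9794]
319 322 tool cm [-1.3728 -0.003   2.0703]
319 312 tool cm [-1.0914 -0.0048  2.4616]
near edge [1.5113 0.0088 0.9616] far floor [-1.3822 -0.0053  2.4688] dot [-0.0173 -0.0029  2.4654]
```

>>> jog_arm(plan="0 0 0 0 0 0.7 135;0 0 0 0 0 0.7 135;0 0 0 0 0 0.6 135;0 0 0 0 0 0.6 135;0 0 0 0 0 0 135")

```text
time_s: 8.67
position: [0.5159, -0.0028, 0.1903]
tool_rot: [[-0.937, 0.349, 0.001], [0.349, 0.937, -0.0], [-0.001, -0.0, -1.0]]
ft_force: [-3.4, 0.6, 11.6]
grip_width: 0.0403
gripper_force: 5.8
```

>>> jog_arm(plan="0 0 0 0 0 -0.3 135;0 0 4 0 0 0 135;0 0 5 0 0 0 135;0 0 5 0 0 0 135;0 0 5 0 0 0 135;0 0 5 0 0 0 135;0 0 0 0 0 0 135")

```text
time_s: 9.25
position: [0.5159, -0.0027, 0.1922]
tool_rot: [[-0.712, 0.702, -0.0], [0.702, 0.712, 0.0], [0.0, -0.0, -1.0]]
ft_force: [0.2, 0.3, 0.2]
grip_width: 0.0401
gripper_force: 0.1
```

```bash
cat > s.py <<'E'
from h import *
s=env.observe();R=np.array(s["tool_rot"]);print(s["time_s"],np.round(s["position"],4),np.round(s["ft_force"],1),np.round(s["wrist_torque"],3),np.round(s["q"],1),"cw",np.degrees(np.arctan2(R[0,1],R[1,1])))
E
python3 s.py
```

```text
9.25 [ 0.5159 -0.0027  0.1922] [0.2 0.3 0.2] [ 0.036  0.046 -0.038] [-13.5  20.3  83.6   0.   76.1 -58.9] cw 44.615769385362874
```

>>> jog_arm(plan="0 0 5 0 0 0 135;0 0 5 0 0 0 135;0 0 5 0 0 0 135;0 0 5 0 0 0 135;0 0 5 0 0 0 135;0 0 5 0 0 0 135;0 0 5 0 0 0 135;0 0 5 0 0 0 135;0 0 5 0 0 0 135")

```text
time_s: 10.0
position: [0.5162, -0.0034, 0.1922]
tool_rot: [[-0.008, 1.0, 0.0], [1.0, 0.008, -0.001], [-0.001, 0.0, -1.0]]
ft_force: [0.6, -3.1, 0.1]
grip_width: 0.0401
gripper_force: 3.0
```

```bash
python3 s.py; python3 -c "
from h import *
save(imaging.get_image('wrist'),'f.png')"
```

```text
10.0 [ 0.5162 -0.0034  0.1922] [ 0.6 -3.1  0.1] [-0.537 -0.14   0.161] [-13.5  20.3  83.5  -0.1  76.1 -14. ] cw 89.52224005090603
```

View pics/f.png

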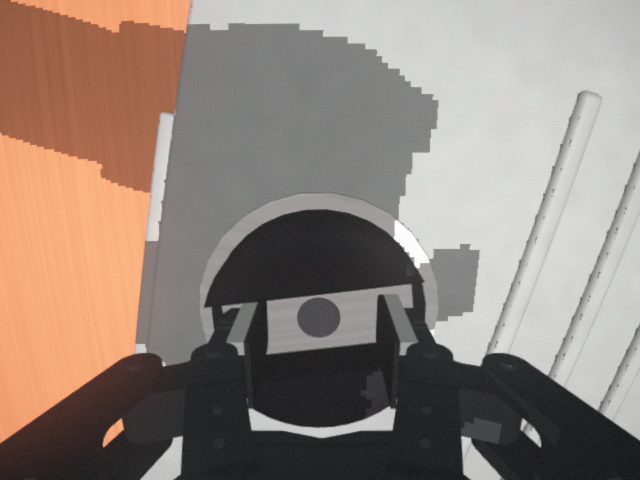

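The wrist picture shows the fingers in the slot, with the knob following about 6° behind (near edge from (205,306) to (425,283)). The torque is 0.16 N m. I'll carry on to the stop.

>>> jog_arm(plan="0 0 5 0 0 0 135;0 0 5 0 0 0 135;0 0 5 0 0 0 135;0 0 4 0 0 0 135;0 0 0 0 0 0 135")

```text
time_s: 10.47
position: [0.5162, -0.0037, 0.1921]
tool_rot: [[0.316, 0.949, 0.0], [0.949, -0.316, -0.002], [-0.001, 0.001, -1.0]]
ft_force: [1.8, -3.8, -0.7]
grip_width: 0.0402
gripper_force: 1.9
```

```bash
python3 s.py
```

```text
10.4667 [ 0.5162 -0.0037  0.1921] [ 1.8 -3.8 -0.7] [-0.684 -0.2    0.052] [-13.5  20.3  83.5  -0.1  76.1   4.9] cw 108.41922660535553
```

>>> jog_arm(plan="0 0 2 0 0 0 135;0 0 1 0 0 0 135;0 0 0 0 0 0 135")

```text
time_s: 10.72
position: [0.5161, -0.0038, 0.1922]
tool_rot: [[0.36, 0.933, 0.0], [0.933, -0.36, -0.002], [-0.002, 0.001, -1.0]]
ft_force: [0.2, -5.9, -0.3]
grip_width: 0.0403
gripper_force: 18.8
```

```bash
python3 s.py
```

```text
10.7167 [ 0.5161 -0.0038  0.1922] [ 0.2 -5.9 -0.3] [-1.071 -0.034  1.113] [-13.5  20.3  83.5  -0.1  76.1   7.7] cw 111.12918784798634
```

The torque jumped to 1.1 N m, so the knob is at its stop. I'll ease back to mid-slack and withdraw.

>>> jog_arm(plan="0 0 -4 0 0 0 135;0 0 -4 0 0 0 135;0 0 0 0 0 -1 135;0 0 0 0 0 -2 135;0 0 0 0 0 -3 135;0 0 0 0 0 -4 135;0 0 0 0 0 0 135")

```text
time_s: 11.3
position: [0.5177, -0.003, 0.2989]
tool_rot: [[0.228, 0.974, 0.011], [0.974, -0.228, -0.002], [0.0, 0.012, -1.0]]
ft_force: [-0.2, 0.4, -0.9]
grip_width: 0.0401
gripper_force: 0.0
```

>>> jog_arm(plan="0 0 0 0 -4 -1 135;0 0 0 0 -4 0 135;0 0 0 0 -4 0 135;0 0 0 0 -4 0 135;0 0 0 0 0 0 135")

```text
time_s: 11.72
position: [0.3548, 0.0363, 0.3023]
tool_rot: [[0.227, 0.974, -0.001], [0.974, -0.227, 0.001], [0.0, -0.001, -1.0]]
ft_force: [1.2, -0.7, 1.5]
grip_width: 0.0403
gripper_force: 0.0
```

```bash
python3 s.py; sed -i 's#a2.png#a3.png#' a.py; python3 a.py | grep -v "^\["; sed -i 's#pics/c.png#pics/g.png#' b.py; python3 b.py|grep -o "tilt [0-9.]*"
```

```text
11.7167 [0.3548 0.0363 0.3023] [ 1.2 -0.7  1.5] [-0.034 -0.07   0.01 ] [-13.4  -1.3  92.    0.   89.4  -0.3] cw 103.12913862705734
scene panel_hinge [270.5, 238.2] 0.66 [ 0.6961 -0.0259  0.1888]
scene panel_edge [347.3, 187.3] 0.71 [ 0.2787 -0.1059  0.0023]
scene knob_top [322.5, 195.4] 0.95 [ 0.5133 -0.0165  0.1943]
scene extractor 0.72 [[0.458, -0.168, 0.03], [0.64, 0.027, 0.184], [0.771, 0.152, 0.202]]
scene panel 0.55 [[0.441, -0.165, 0.18], [0.578, -0.0, 0.186], [0.7, 0.136, 0.207]]
scene knob_top 0.86 [[0.471, -0.044, 0.186], [0.519, -0.005, 0.201], [0.553, 0.037, 0.211]]
scene planter 0.82 [[0.519, 0.209, 0.004], [0.554, 0.254, 0.062], [0.62, 0.306, 0.102]]
scene cup 0.5 [[0.422, -0.275, 0.055], [0.44, -0.265, 0.075], [0.484, -0.238, 0.088]]
scene tumbler 0.92 [[0.699, 0.158, 0.01], [0.734, 0.189, 0.077], [0.761, 0.22, 0.112]]
scene brush 0.92 [[0.631, -0.302, 0.008], [0.68, -0.277, 0.018], [0.725, -0.256, 0.025]]
top panel_hinge [385.6, 192.6] 0.85 [ 0.6868 -0.0393  0.1895]
top panel_edge [339.5, 319.5] 0.86 [0.4485 0.0089 0.1822]
top knob_top [352.0, 283.9] 0.88 [ 0.5128 -0.0024  0.1923]
top extractor 0.86 [[0.436, -0.167, 0.121], [0.582, -0.022, 0.186], [0.75, 0.13, 0.207]]
top panel 0.68 [[0.441, -0.159, 0.182], [0.565, -0.016, 0.187], [0.696, 0.13, 0.208]]
top knob_top 0.88 [[0.478, -0.039, 0.19], [0.513, -0.004, 0.205], [0.55, 0.031, 0.212]]
top planter 0.9 [[0.519, 0.205, 0.003], [0.577, 0.267, 0.036], [0.617, 0.304, 0.103]]
top cup 0.89 [[0.424, -0.273, 0.002], [0.458, -0.251, 0.037], [0.488, -0.208, 0.088]]
top tumbler 0.77 [[0.697, 0.155, 0.003], [0.741, 0.189, 0.069], [0.76, 0.215, 0.113]]
top brush 0.67 [[0.534, -0.303, 0.013], [0.649, -0.273, 0.019], [0.721, -0.249, 0.025]]
12.8167 [0.3603 0.0344 0.3024] [[ 0.2326  0.9726  0.0001]
 [ 0.9726 -0.2326  0.    ]
 [ 0.      0.0001 -1.    ]] [-0.2768 -0.3885  0.288 ]
tilt 0.0012565202813297402
tilt 0.0019390151396040394
```

View pics/g.png

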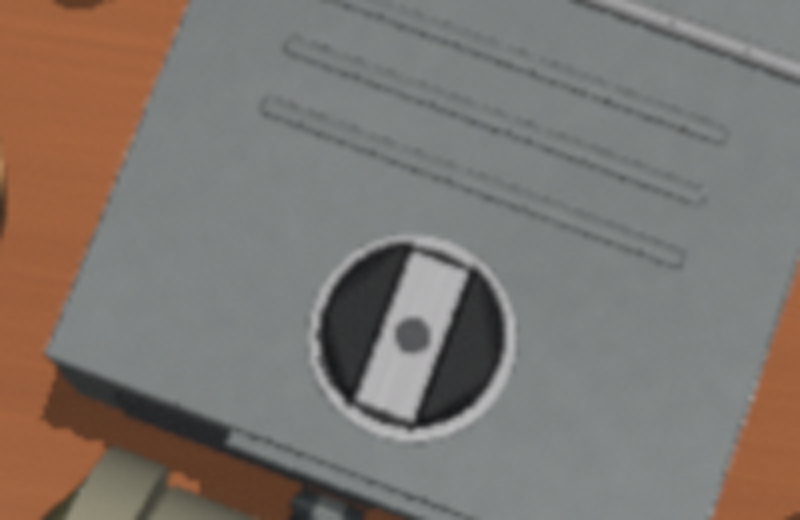

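The picture shows the panel flat and the slot running front to rear, from (387,418) to (440,255). The pots and brush have not moved and the hand is clear.

```bash
python3 -c "
from rig import job
print(job.close_job())"
```

```text
the job is handed in; nothing more can be done
None
```

The panel is shut flat on its rim and its fastener is turned clockwise to the stop; the pots and brush are where they were, the hand is clear, and the job was handed in at about 13 s (no verdict was returned).

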